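# Square a spares carton into the measuring corner and close the gauge on it

## Task

Measure the carton on the bench: without picking it up, push it along the bench with the fingers into the corner of the metal measuring stop, its long side flush against the long fence and its end flush against the end stop. Then slide the red gauge along the fence until its blade touches the carton's free end. Nothing is lifted or carried, and the spray can, the tape roll and the brass pipe tee are left standing where they are.

Things in the scene. Friction and masses are not known exactly. Their poses are not given: they have to be found in the camera images.
- carton: closed brown cardboard carton, 90 x 120 x 60 mm (own x, y, z), 0.35 to 0.7 kg, loose on the bench; origin at the centre of its underside; its long side runs along its own y; pale tape over the top along its y, orange label on its -x side
- corner: fixed aluminium L-shaped stop, 40 mm high. Origin: inside corner, bench level; x away from the robot. Long fence: face x = 0, 30 mm thick on the +x side, y from +20 to -400 mm. End stop: face y = 0, 20 mm thick on the +y side, x from 0 to -110 mm. The carton belongs at x < 0, y < 0: seated, its centre is at x -45, y -60 mm.
- gauge (a joint): red gauge sliding along the fence: distance in m of its blade's measuring face from the end stop's face (0.120 when closed on the seated carton); range 0 to 0.36, starts at 0.27 to 0.33, grows towards the corner's -y; about 2 N of friction, stays where it is left
- gauge_blade (a point): point on the gauge blade's measuring face (towards the end stop), 40 mm before the fence, 26 mm above the bench. Blade: upright plate 8 mm thick behind this face (towards the corner's -y), standing out 77 mm from the fence, 5 to 47 mm above the bench; push on its outer face. Its slide block on the fence is 36 mm long, 56 mm high, with a 12 mm high black knob on top
- spray_can: bystander: upright can with orange label, 52 mm diameter, 130 mm high; origin at the centre of its underside
- tape_roll: bystander: grey tape roll lying flat, 80 mm outside diameter, 36 mm high; origin at the centre of its underside
- pipe_tee: bystander: upright brass pipe tee, 54 mm diameter foot, 62 mm high, side branch reaching 42 mm along its own x; origin at the centre of its underside
Things that resemble listed ones, but are neither listed nor needed, are in the scene too. Of the things like the carton, leave any that is blue or pink; of the rest the smaller one is meant.

How it is judged:
On the way, in this order (a step that is already met when the one before it is completed fails the run):
1. the carton's long side lies flush against the long fence while the gauge is still clear of it (x of carton in the frame of corner above -0.05 m and angle between the y axis of carton and the y axis of corner, either way round below 0.06 rad and height (world z) of carton below 0.006 m and value of joint gauge above 0.15 m), for 0.2 s.
2. the carton sits in the corner and the gauge is closed on its free end (x of carton in the frame of corner above -0.049 m and y of carton in the frame of corner above -0.064 m and angle between the y axis of carton and the y axis of corner, either way round below 0.05 rad and value of joint gauge below 0.125 m), for 0.2 s.
At the end, for the whole second after the job is handed in: The carton lies flat and still in the corner, long side along the fence within 0.05 rad, its centre within 4 mm of the seated position in each direction, and the gauge's face within 0.125 m of the end stop, that is against the carton's end to within 5 mm (all of step 2 and x of carton in the frame of corner below -0.04 m and y of carton in the frame of corner below -0.055 m and height (world z) of carton below 0.005 m and angle between carton's own z axis and vertical below 0.05 rad and value of joint gauge above 0.115 m and linear speed of carton below 0.01 m/s); the robot touches nothing.
It fails at once if the carton is lifted off the bench or tipped (height (world z) of carton above 0.012 m or angle between carton's own z axis and vertical above 0.2 rad).
It fails at once if a bystander is moved more than 15 mm or tipped (distance of any of spray_can, tape_roll, pipe_tee from where it was at the start of the episode above 0.015 m or angle between any of spray_can, tape_roll, pipe_tee's own z axis and vertical above 0.3 rad).
It also fails if it takes over 64 s, if anything falls off the work surface, if the arm or the gripper's body presses on something with over 40 N, if the wrist force passes 120 N, or if a joint passes its speed limit or range.

## Robot

A 6-joint arm with a two-finger parallel gripper is mounted at the origin on the work surface. World frame = base frame: x ahead of the robot, y to its left, z up, the work surface at z = 0. Lengths are in m, angles in rad, forces in N, time in s.
With the tool pointing down it reaches from about 0.25 to 0.8 m from the base axis. Payload 3.9 kg.
Tool frame: the origin (TCP) lies on the centre line of the jaws, within the pads' length; the fingertips stand ctrl.tips_ahead ahead of it and the grasp point (between the pads) lies 3 mm ahead of it (ctrl.tips_ahead is the distance from the TCP to the fingertips, in m); z points along the fingers, y is the line along which they close (so a half turn about z gives the same grasp; the last joint's range is limited). The gripper opens to 85 mm and grips with 20 to 120 N. Pads are 22 mm wide; open, the fingers measure 114 mm over their backs; the gripper's body (76 mm by 85 mm) begins 54 mm behind the grasp point. The pads swing forward as they close: fully open they stand 13 mm farther back than shut.
Start: joints at [-1.197, 0.26, -0.138, 1.173, 0, 1.571], TCP at [0.192, -0.489, 0.218] pointing down, gripper open.
Joint ranges: [-2.78, 2.78], [-0.83, 1.72], [-1.28, 1.37], [-1.9, 2.12], [-1.57, 1.48], [-3.14, 3.14]. Speed limits (rad/s): [2.57, 2.57, 3.14, 3.14, 3.14, 3.14].

## Interface

Orientations are given as a rotation vector (axis times angle).
In Python, from station import ctrl, imaging, ticket, find_in, cut_out, landmark_of gives the robot as it stands. The module is installed in compiled form; this text tells all that it offers.
- The arm moves only by the tool drive_tool, never from a script. Its argument "deltas" is a list of rows, each an object of numbers: "fingers": the gripper's target within -1 to 1 (fully open at 1, half-way at 0, shut at -1); "x", "y", "z": the shift along the tool's x, y, z in cm; "turn": the turn about the tool's z in rad. In form: [{"fingers": .., "x": .., "y": .., "z": .., "turn": ..}, ...]. A call has 1 to 8 rows; each row shifts and turns the commanded pose from where the row before left it, along the tool's axes as they then stand; what a row does not reach is not made up. A row lasts 1/12 s, in which the tool goes at most 41.7 mm and 7.16 degrees, less where a joint would pass 70% of its speed; a pose out of reach is approached as far as the arm can. A call is refused whole if a number of a shift passes 4.17 or a number of a turn 0.125, either way. A call with a gripper value outside its range is refused whole. The fingers move at their own pace and stop on an object; "force" is the grip in N (left out, the last holds). Time passes only in rows, so rows that do not move let the fingers close. It gives the time, the measured TCP pose, the force, the opening and the grip force at its end, in the units of the state.
- ctrl.get_obs(): the state, without advancing time (a new reading comes with each control period).
- imaging.read_camera(name): name is "scene" or "top" or "wrist"; returns the picture (400x640x3 uint8, red, green, blue); there is no depth.
- imaging.camera_model(name): a dict with "fx", "fy", "cx", "cy" (pixels), "R" (3x3) and "t" (3): a world point X has camera coordinates R X + t. Camera axes: x right, y down, z forward; pixel columns grow to the right and rows downward; lengths in m; the calibration is good to about 2 mm. A picture is of the moment at which its call begins: read the wrist's pose just before it. camera_model takes no time and is no camera call; for the wrist camera it gives the pose at the moment of the call.
- ticket.hand_in(): hands the job in; it is judged then, once.
Trained networks look in the newest picture that a camera, given by its name, has taken for a name from the list of things; names that differ only in an ending like _2 or _b are one class to them, and where a whole thing is asked for, a point or a joint stands for the part that bears it (a point fixed in the world has none). Each returns a list of dicts, best first, with "conf" (0 to 1); they miss things now and then, are a little off and sometimes report something else, mostly with a low value. They report only what shows in the picture. A call takes as long as a camera call. They do not tell look-alikes from the thing itself.
- find_in(camera, name): "rect" ([centre column, centre row, width, height] in pixels, round what is visible of it).
- cut_out(camera, name): "region" (400x640 bool, what is visible of it) and "rect" ([centre column, centre row, width, height] in pixels, round what is visible of it).
- landmark_of(camera, name): "xy" ([column, row] in pixels: a listed point, or the origin of a listed thing).
The state is a dict: "time_s": time; "joint_positions": joint angles; "qd": joint speeds; "joint_efforts": joint torques, N m; "tcp_pos": TCP position; "tool_rot": TCP orientation; "force": force on the tool from outside, world axes, zero at the start; "wrist_torque": the same for the moment, N m; "width": opening from 0.0 (shut) to 1.0 (fully open); "grip_force": force on a finger pad.
Only numpy, scipy, OpenCV 4.12 (cv2) and the standard library are available. Lean on these libraries where they do the work, as an engineer would, in place of code of your own. Each camera call takes 0.05 s, during which the arm holds its last target. There are 200 camera calls.

## Working session

There is one attempt and no reset: what is moved stays moved. The work goes in short steps, Python scripts to look and compute and a tool call to move; the robot and the scene stay as the last step left them, time stands still between calls to the robot, and variables do not carry over. Pictures are saved under pics/ and viewed, at most 10 in all, crops included, and the job is handed in when it is done.

Besides the shell and the picture viewer there is one more tool, called after "Call:" by a JSON object that holds its "op" and its "data". drive_tool: Moves the arm, as the interface text tells. Its arguments: {"type":"object","properties":{"deltas":{"type":"array","items":{"type":"object","properties":{"fingers":{"type":"number"},"x":{"type":"number"},"y":{"type":"number"},"z":{"type":"number"},"turn":{"type":"number"}}}},"force":{"type":"number"}},"required":["deltas"]}

```bash
mkdir -p pics; cat > h.py <<'E'
import numpy as np, cv2
from station import ctrl, imaging, ticket, find_in, cut_out, landmark_of
def ray(cam,uv,z,m=None):
    m=m or imaging.camera_model(cam); R=np.array(m["R"]);t=np.array(m["t"])
    d=R.T@np.array([(uv[0]-m["cx"])/m["fx"],(uv[1]-m["cy"])/m["fy"],1]); c=-R.T@t
    return c+d*(z-c[2])/d[2]
def proj(cam,X,m=None):
    m=m or imaging.camera_model(cam); p=np.array(m["R"])@np.array(X)+np.array(m["t"])
    return [m["fx"]*p[0]/p[2]+m["cx"],m["fy"]*p[1]/p[2]+m["cy"]]
def save(cam,n):
    im=imaging.read_camera(cam); cv2.imwrite(f"pics/{n}.png",im[:,:,::-1]); return im
E
python3 - <<'E'
from h import *
for c in ["top","scene"]:
    save(c,c+"0")
    for n in ["carton","corner","gauge_blade","spray_can","tape_roll","pipe_tee"]:
        for d in landmark_of(c,n)[:3]: print(c,n,np.round(d["xy"],1),round(d["conf"],2),np.round(ray(c,d["xy"],0.026 if n=="gauge_blade" else 0),3))
o=ctrl.get_obs();print(o["time_s"],o["tcp_pos"],o["tool_rot"],ctrl.tips_ahead)
E
```

```text
top carton [328.3 292.1] 0.87 [ 0.336 -0.062  0.   ]
top carton [251.4 282.9] 0.84 [0.361 0.144 0.   ]
top carton [302.  206.6] 0.76 [0.567 0.009 0.   ]
top corner [250.1 170.2] 0.78 [0.672 0.156 0.   ]
top gauge_blade [354.6 183.1] 0.64 [ 0.627 -0.136  0.026]
top spray_can [295.  134.4] 0.91 [0.778 0.03  0.   ]
top tape_roll [206.3 197.8] 0.64 [0.593 0.276 0.   ]
top pipe_tee [367.7 243.2] 0.78 [ 0.465 -0.17   0.   ]
scene carton [238.5 143.1] 0.96 [ 0.597 -0.374  0.   ]
scene carton [325.2 224.5] 0.85 [0.567 0.012 0.   ]
scene carton [387.  169.8] 0.65 [ 0.331 -0.068  0.   ]
scene corner [322.6 291.2] 0.93 [0.669 0.163 0.   ]
scene gauge_blade [268.9 187.1] 0.83 [ 0.625 -0.14   0.026]
scene gauge_blade [322.1 163.7] 0.31 [ 0.473 -0.148  0.026]
scene spray_can [240.6 270.7] 0.69 [0.781 0.032 0.   ]
scene tape_roll [390.5 318.2] 0.74 [0.596 0.281 0.   ]
scene tape_roll [318.9 292.7] 0.17 [0.677 0.162 0.   ]
scene pipe_tee [322. 164.] 0.72 [ 0.456 -0.176  0.   ]
0.7 [ 0.1916957  -0.48878402  0.21804557] [3.08679183e+00 5.83662315e-01 1.68551555e-05] 0.022
```

View pics/top0.png

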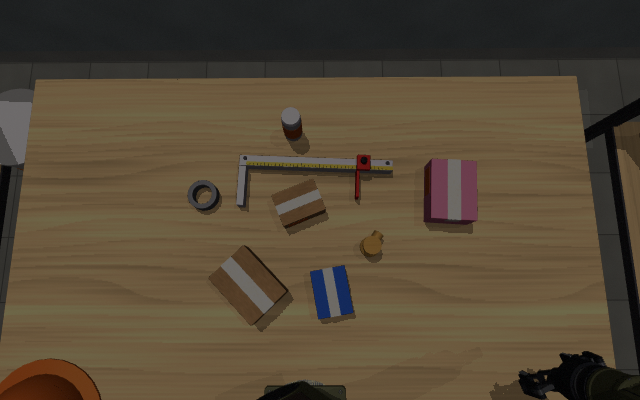

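View pics/scene0.png

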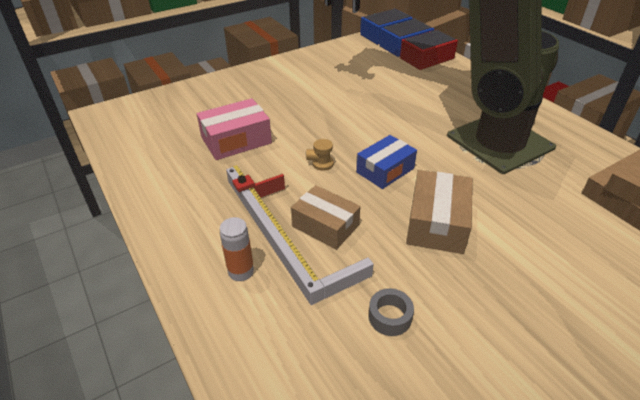

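The top view (row/column) shows four carton-like things: the small brown one at (300,203), the large brown one at (250,285), a blue one at (331,292) and a pink one at (451,190). I choose the small brown one at (300,203). The fence runs from (243,162) to (392,165), the gauge blade is at (358,183) and the tee at (372,243).

```bash
cat >> h.py <<'E'
from scipy.optimize import minimize
def box(x0,x1,y0,y1,h,z0=0): return np.array([[x,y,z] for x in(x0,x1) for y in(y0,y1) for z in(z0,h)])
CARTON=[box(-.045,.045,-.06,.06,.06)]
CORNER=[box(0,.03,-.4,.02,.04),box(-.11,0,0,.02,.04)]
def render(boxes,p,m,S=4):
    c,s=np.cos(p[2]),np.sin(p[2]); im=np.zeros((400*S,640*S),np.uint8)
    for b in boxes:
        q=[proj(None,[p[0]+c*v[0]-s*v[1],p[1]+s*v[0]+c*v[1],v[2]],m) for v in b]
        cv2.fillConvexPoly(im,cv2.convexHull(np.round((np.array(q)+.5)*S).astype(np.int32)),1)
    return cv2.resize(im.astype(np.float32),(640,400),interpolation=cv2.INTER_AREA)
def fit(boxes,p0,views):
    # views: list of (model, region, ignore mask or None)
    def cost(p):
        e=0
        for m,r,ig in views:
            d=np.abs(render(boxes,p,m)-r)
            e+=(d*(1-ig) if ig is not None else d).sum()
        return e
    best=None
    for a in p0:
        sx=np.array([a]+[np.array(a)+v for v in np.diag([.01,.01,.1])])
        r=minimize(cost,a,method="Nelder-Mead",options=dict(initial_simplex=sx,xatol=2e-4,fatol=.1))
        if best is None or r.fun<best.fun:best=r
    return best.x,best.fun
def near(cam,name,uv):
    L=cut_out(cam,name); return min(L,key=lambda d:np.hypot(d["rect"][0]-uv[0],d["rect"][1]-uv[1])) if L else None
E
python3 - <<'E'
from h import *
vc,vk=[],[]
for c in["top","scene"]:
    im=imaging.read_camera(c); m=imaging.camera_model(c)
    d=near(c,"carton",proj(c,[.567,.01,.03])); print(d["rect"]); vc.append((m,d["region"].astype(np.float32),None))
    k=cut_out(c,"corner")[0]; g=cut_out(c,"gauge_blade"); print(k["rect"],k["conf"],g[0]["rect"])
    ig=cv2.dilate((g[0]["region"]|d["region"]).astype(np.uint8),np.ones((7,7)))
    vk.append((m,k["region"].astype(np.float32),ig.astype(np.float32)))
    if c=="top": cv2.imwrite("pics/crop1.png",cv2.resize(im[110:260,190:400,::-1],None,fx=3.8,fy=3.8,interpolation=cv2.INTER_CUBIC))
for n,v in(("both",[0,1]),("top",[0]),("scene",[1])):
    print(n,fit(CARTON,[(.567,.01,a) for a in(-.3,.3,.9,1.5)],[vc[i] for i in v]),fit(CORNER,[(.67,.16,a) for a in(-.1,.1)],[vk[i] for i in v]))
E
```

```text
[297.9, 204.6, 53.5, 54.1]
[316.6, 181.9, 157.6, 51.0] 0.84 [361.1, 176.2, 14.8, 48.4]
[327.1, 215.2, 71.5, 62.4]
[300.2, 235.1, 145.4, 135.5] 0.94 [257.4, 185.4, 49.5, 22.2]
both (array([0.56983249, 0.01612196, 0.3818756 ]), np.float64(248.4375)) (array([ 0.67617028,  0.15923739, -0.04520304]), np.float64(515.6875))
top (array([0.57093254, 0.01747716, 0.37249355]), np.float64(59.75)) (array([ 0.67644746,  0.16210842, -0.04014553]), np.float64(159.0625))
scene (array([0.56814314, 0.01335722, 0.39109105]), np.float64(97.25)) (array([ 0.6762879 ,  0.1575507 , -0.04675101]), np.float64(230.875))
```

View pics/crop1.png

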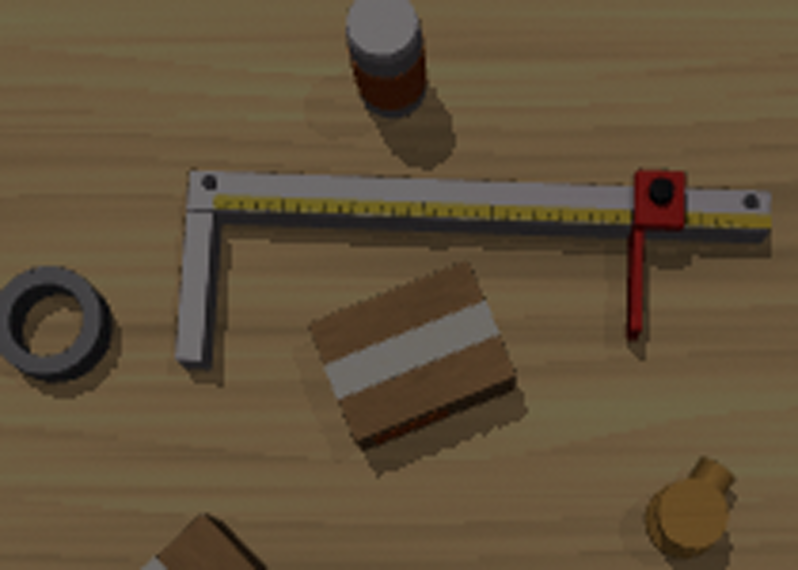

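The crop confirms the small brown carton with pale tape and an orange label facing the robot. Its yaw to the fence is about 0.42 rad. I'll turn the tool to the corner frame and move above the start point.

Call:
{"op": "drive_tool", "data": {"deltas": [{"fingers": 0.3,"turn": 0.105},{"fingers": 0.3,"turn": 0.105},{"fingers": 0.3,"turn": 0.105},{"fingers": 0.3,"turn": 0.102},{"fingers": 0.3,"x": 1.7,"y": -3.5},{"fingers": 0.3,"x": 1.7,"y": -3.5},{"fingers": 0.3,"x": 1.7,"y": -3.5},{"fingers": 0.3,"x": 1.7,"y": -3.5}]}}

```text
invalid input
```

Call:
{"op": "drive_tool", "data": {"deltas": [{"fingers": 0.3,"x": 1.7,"y": -3.5},{"fingers": 0.3,"x": 1.7,"y": -3.5},{"fingers": 0.3,"x": 1.7,"y": -3.5},{"fingers": 0.3,"x": 1.7,"y": -3.5},{"fingers": 0.3,"x": 1.7,"y": -3.5},{"fingers": 0.3,"x": 1.7,"y": -3.5},{"fingers": 0.3,"x": 1.7,"y": -3.5},{"fingers": 0.3,"x": 1.7,"y": -3.5}]}}

```text
invalid input
```

Call:
{"op": "drive_tool", "data": {"deltas": [{"fingers": 0.3,"x": 1.7,"y": -3.0},{"fingers": 0.3,"x": 1.4,"y": -3.0},{"fingers": 0.3,"x": 1.4,"y": -1.0},{"fingers": 0.3}]}}

```text
invalid input
```

```bash
cat >> h.py <<'E'
def tool():
    o=ctrl.get_obs(); R=cv2.Rodrigues(np.array(o["tool_rot"]))[0]; p=o["tcp_pos"]
    print("t",round(o["time_s"],2),"tcp",np.round(p,4),"yaw",round(np.arctan2(R[1,0],R[0,0]),4),"w",round(o["width"],2),"tips",ctrl.tips_ahead,"F",np.round(o["force"],1))
    return np.array(p),R
def look(cams=("top","scene")):
    vc,vk=[],[]
    for c in cams:
        imaging.read_camera(c); m=imaging.camera_model(c)
        d=near(c,"carton",proj(c,[.58,.02,.03]))
        print(c,"rect",np.round(d["rect"]),[np.round(ray(c,g["xy"],.026),3) for g in landmark_of(c,"gauge_blade")[:1]])
        vc.append((m,d["region"].astype(np.float32),None))
    return vc
E
python3 - <<'E'
from h import *
tool()
save("wrist","w1"); m=imaging.camera_model("wrist")
for n in["carton","corner","gauge_blade"]:
    for d in landmark_of("wrist",n)[:3]: print(n,np.round(d["xy"],1),round(d["conf"],2),np.round(ray("wrist",d["xy"],.026 if "g" in n else 0,m),4))
d=near("wrist","carton",proj("wrist",[.57,.016,.03],m)); print(d["rect"],fit(CARTON,[(.57,.016,.38)],[(m,d["region"].astype(np.float32),None)]))
E
```

```text
t 1.1 tcp [ 0.1917 -0.4888  0.218 ] yaw 0.3738 w 1.0 tips 0.022 F [0.5 0.5 0.1]Traceback (most recent call last):
  File "<stdin>", line 6, in <module>
TypeError: 'NoneType' object is not subscriptable
```

View pics/w1.png

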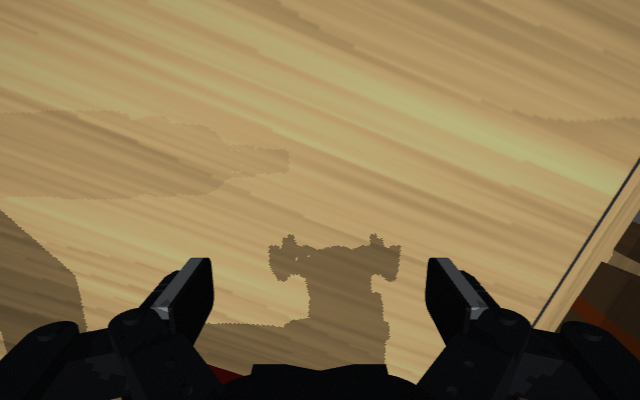

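All three calls were refused, so the arm hasn't moved: the wrist picture shows only bare bench and the open fingers. Probably every row needs all five keys.

Call:
{"op": "drive_tool", "data": {"deltas": [{"fingers": 0.3,"x": 0,"y": 0,"z": 0,"turn": 0.105},{"fingers": 0.3,"x": 0,"y": 0,"z": 0,"turn": 0.105},{"fingers": 0.3,"x": 0,"y": 0,"z": 0,"turn": 0.105},{"fingers": 0.3,"x": 0,"y": 0,"z": 0,"turn": 0.102},{"fingers": 0.3,"x": 1.7,"y": -3.5,"z": 0,"turn": 0},{"fingers": 0.3,"x": 1.7,"y": -3.5,"z": 0,"turn": 0},{"fingers": 0.3,"x": 1.7,"y": -3.5,"z": 0,"turn": 0},{"fingers": 0.3,"x": 1.7,"y": -3.5,"z": 0,"turn": 0}], "force": 20}}

```text
time_s: 2.02
tcp_pos: [0.266, -0.3505, 0.2179]
tool_rot: [-3.141, 0.07, -0.0]
force: [1.4, 0.1, -0.0]
width: 0.653
grip_force: 0.0
```

Call:
{"op": "drive_tool", "data": {"deltas": [{"fingers": 0.3,"x": 1.8,"y": -3.7,"z": 0,"turn": 0},{"fingers": 0.3,"x": 1.8,"y": -3.7,"z": 0,"turn": 0},{"fingers": 0.3,"x": 1.8,"y": -3.7,"z": 0,"turn": 0},{"fingers": 0.3,"x": 1.8,"y": -3.7,"z": 0,"turn": 0},{"fingers": 0.3,"x": 1.8,"y": -3.7,"z": 0,"turn": 0},{"fingers": 0.3,"x": 1.8,"y": -3.7,"z": 0,"turn": 0},{"fingers": 0.3,"x": 1.8,"y": -3.7,"z": 0,"turn": 0},{"fingers": 0.3,"x": 1.8,"y": -3.7,"z": 0,"turn": 0}]}}

```text
time_s: 2.68
tcp_pos: [0.423, -0.0603, 0.2183]
tool_rot: [3.141, -0.068, 0.002]
force: [1.4, -0.6, -0.0]
width: 0.648
grip_force: 0.0
```

Call:
{"op": "drive_tool", "data": {"deltas": [{"fingers": 0.3,"x": 1.5,"y": -3.0,"z": 0,"turn": 0},{"fingers": 0.3,"x": 1.5,"y": -3.0,"z": 0,"turn": 0},{"fingers": 0.3,"x": 1.4,"y": -2.0,"z": 0,"turn": 0},{"fingers": 0.3,"x": 0,"y": 0,"z": 0,"turn": 0},{"fingers": 0.3,"x": 0,"y": 0,"z": 0,"turn": 0}]}}

```text
time_s: 3.1
tcp_pos: [0.4692, -0.003, 0.218]
tool_rot: [-3.125, 0.026, 0.001]
force: [0.4, -0.8, 0.2]
width: 0.645
grip_force: 0.0
```

```bash
python3 - <<'E'
from h import *
tool()
save("wrist","w2"); m=imaging.camera_model("wrist")
for n in["carton","corner","gauge_blade"]:
    for d in landmark_of("wrist",n)[:3]: print(n,np.round(d["xy"],1),round(d["conf"],2),np.round(ray("wrist",d["xy"],.026 if "g" in n else 0,m),4))
d=near("wrist","carton",proj("wrist",[.57,.016,.03],m))
if d: print(d["rect"],fit(CARTON,[(.57,.016,.38)],[(m,d["region"].astype(np.float32),None)]))
E
```

```text
t 3.1 tcp [ 0.4692 -0.003   0.218 ] yaw -0.0169 w 0.64 tips 0.022 F [ 0.4 -0.8  0.2]
carton [382.  277.6] 0.87 [ 0.3363 -0.0692  0.    ]
carton [198.  263.5] 0.86 [0.3565 0.1425 0.    ]
carton [303.1  62.3] 0.62 [0.571  0.0146 0.    ]
[297.1, 68.7, 174.6, 137.3] (array([0.56820704, 0.01599788, 0.38363932]), np.float64(228.9375))
```

View pics/w2.png

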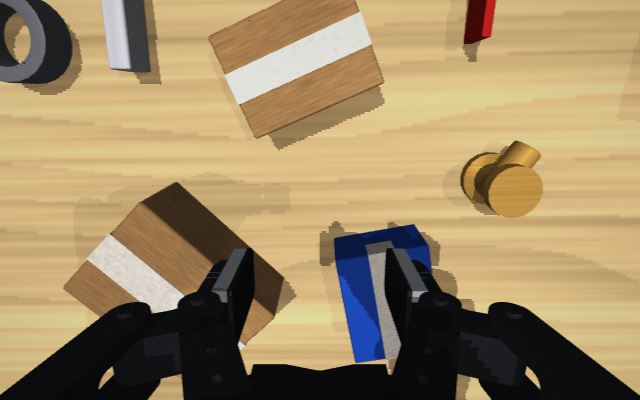

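The wrist view shows the carton at (300,68), the tee at (510,190), the blade at (478,20), and the big brown and blue cartons below. The tool's yaw and tilt have drifted, so I'll check the joints.

```bash
python3 - <<'E'
from h import *
o=ctrl.get_obs(); print(np.round(o["joint_positions"],4),np.round(o["qd"],3),np.round(o["joint_efforts"],2),cv2.Rodrigues(np.array(o["tool_rot"]))[0].round(4))
E
```

```text
[-0.0204  0.1633 -0.2648  1.1432  0.0163  3.1406] [-0.    -0.     0.004 -0.003  0.002  0.   ] [  0.16 -34.62  25.23   0.     0.07   0.  ] [[ 9.998e-01 -1.940e-02 -1.000e-04]
 [-1.940e-02 -9.997e-01  1.640e-02]
 [-5.000e-04 -1.630e-02 -9.999e-01]]
```

Call:
{"op": "drive_tool", "data": {"deltas": [{"fingers": 0.3,"x": 0,"y": 0,"z": 0.5,"turn": 0}]}}

```text
time_s: 3.43
tcp_pos: [0.4691, -0.0039, 0.2139]
tool_rot: [-3.125, 0.03, -0.003]
force: [0.0, 0.4, -0.2]
width: 0.649
grip_force: 0.0
```

```bash
python3 - <<'E'
from h import *
o=ctrl.get_obs(); print(np.round(o["joint_positions"],4),np.round(o["qd"],3),np.round(o["joint_efforts"],2),cv2.Rodrigues(np.array(o["tool_rot"]))[0].round(4),o["tcp_pos"])
E
```

```text
[-0.0201  0.1654 -0.2737  1.1301  0.0164  3.1408] [ 0.006  0.04  -0.14  -0.176  0.001  0.001] [  0.04 -34.76  25.11   0.44   0.06  -0.  ] [[ 0.9998 -0.0193  0.0019]
 [-0.0193 -0.9997  0.0164]
 [ 0.0016 -0.0164 -0.9999]] [ 0.46914483 -0.00394805  0.21392681]
```

Joint 6 is at its limit (yaw = j1 − j6 + π). I'll use the equivalent half-turned pose.

Call:
{"op": "drive_tool", "data": {"deltas": [{"fingers": 0.3,"x": 0,"y": 0,"z": 0,"turn": -0.12},{"fingers": 0.3,"x": 0,"y": 0,"z": 0,"turn": -0.12},{"fingers": 0.3,"x": 0,"y": 0,"z": 0,"turn": -0.12},{"fingers": 0.3,"x": 0,"y": 0,"z": 0,"turn": -0.12},{"fingers": 0.3,"x": 0,"y": 0,"z": 0,"turn": -0.12},{"fingers": 0.3,"x": 0,"y": 0,"z": 0,"turn": -0.12},{"fingers": 0.3,"x": 0,"y": 0,"z": 0,"turn": -0.12},{"fingers": 0.3,"x": 0,"y": 0,"z": 0,"turn": -0.12}]}}

```text
time_s: 4.1
tcp_pos: [0.4686, -0.0037, 0.2129]
tool_rot: [-2.783, -1.426, -0.012]
force: [0.3, -0.8, 0.4]
width: 0.651
grip_force: 0.0
```

Call:
{"op": "drive_tool", "data": {"deltas": [{"fingers": 0.3,"x": 0,"y": 0,"z": 0,"turn": -0.12},{"fingers": 0.3,"x": 0,"y": 0,"z": 0,"turn": -0.12},{"fingers": 0.3,"x": 0,"y": 0,"z": 0,"turn": -0.12},{"fingers": 0.3,"x": 0,"y": 0,"z": 0,"turn": -0.12},{"fingers": 0.3,"x": 0,"y": 0,"z": 0,"turn": -0.12},{"fingers": 0.3,"x": 0,"y": 0,"z": 0,"turn": -0.12},{"fingers": 0.3,"x": 0,"y": 0,"z": 0,"turn": -0.12},{"fingers": 0.3,"x": 0,"y": 0,"z": 0,"turn": -0.12}]}}

```text
time_s: 4.77
tcp_pos: [0.4686, -0.0037, 0.2129]
tool_rot: [-1.813, -2.554, -0.021]
force: [0.1, -0.2, -0.0]
width: 0.651
grip_force: 0.0
```

Call:
{"op": "drive_tool", "data": {"deltas": [{"fingers": 0.3,"x": 0,"y": 0,"z": 0,"turn": -0.12},{"fingers": 0.3,"x": 0,"y": 0,"z": 0,"turn": -0.12},{"fingers": 0.3,"x": 0,"y": 0,"z": 0,"turn": -0.12},{"fingers": 0.3,"x": 0,"y": 0,"z": 0,"turn": -0.12},{"fingers": 0.3,"x": 0,"y": 0,"z": 0,"turn": -0.12},{"fingers": 0.3,"x": 0,"y": 0,"z": 0,"turn": -0.12},{"fingers": 0.3,"x": 0,"y": 0,"z": 0,"turn": -0.12},{"fingers": 0.3,"x": 0,"y": 0,"z": 0,"turn": -0.12}]}}

```text
time_s: 5.43
tcp_pos: [0.4686, -0.0037, 0.2129]
tool_rot: [-0.429, -3.11, -0.026]
force: [-0.4, -0.3, -0.1]
width: 0.648
grip_force: 0.0
```

Call:
{"op": "drive_tool", "data": {"deltas": [{"fingers": 0.3,"x": 0,"y": 0,"z": 0,"turn": -0.12},{"fingers": 0.3,"x": 0,"y": 0,"z": 0,"turn": -0.117},{"fingers": 0.3,"x": 0,"y": 0,"z": 0,"turn": 0}]}}

```text
time_s: 5.68
tcp_pos: [0.4686, -0.0037, 0.2129]
tool_rot: [-0.065, -3.14, -0.026]
force: [-0.1, 0.2, -0.2]
width: 0.649
grip_force: 0.0
```

```bash
python3 - <<'E'
from h import *
p,R=tool(); o=ctrl.get_obs(); print(np.round(o["joint_positions"],3),R.round(3))
print("to start, cm:",(100*R.T@(np.array([.470,.020,.037])-p)).round(2))
E
```

```text
t 5.68 tcp [ 0.4686 -0.0037  0.2129] yaw 3.1001 w 0.65 tips 0.022 F [-0.1  0.2 -0.2]
[-0.02   0.167 -0.275  1.13   0.016  0.022] [[-0.999  0.042 -0.   ]
 [ 0.041  0.999  0.016]
 [ 0.001  0.016 -1.   ]]
to start, cm: [-0.06  2.08 17.63]
```

Call:
{"op": "drive_tool", "data": {"deltas": [{"fingers": 0.3,"x": 0,"y": 1.0,"z": 2,"turn": 0},{"fingers": 0.3,"x": 0,"y": 1.1,"z": 3.5,"turn": 0},{"fingers": 0.3,"x": 0,"y": 0,"z": 3.5,"turn": 0},{"fingers": 0.3,"x": 0,"y": 0,"z": 3.5,"turn": 0},{"fingers": 0.3,"x": 0,"y": 0,"z": 3.5,"turn": 0},{"fingers": 0.3,"x": 0,"y": 0,"z": 2.1,"turn": 0},{"fingers": 0.3,"x": 0,"y": 0,"z": 0,"turn": 0}]}}

```text
time_s: 6.27
tcp_pos: [0.4653, 0.0204, 0.0284]
tool_rot: [-0.072, -3.131, -0.025]
force: [-1.2, 0.2, -0.2]
width: 0.65
grip_force: 0.0
```

Call:
{"op": "drive_tool", "data": {"deltas": [{"fingers": 0.3,"x": -0.8,"y": 0,"z": 0,"turn": 0},{"fingers": 0.3,"x": -0.8,"y": 0,"z": 0,"turn": 0},{"fingers": 0.3,"x": -0.7,"y": 0,"z": 0,"turn": 0},{"fingers": 0.3,"x": -0.7,"y": 0,"z": 0,"turn": 0},{"fingers": 0.3,"x": -0.7,"y": 0,"z": 0,"turn": 0},{"fingers": 0.3,"x": -0.7,"y": 0,"z": 0,"turn": 0},{"fingers": 0.3,"x": -0.7,"y": 0,"z": 0,"turn": 0},{"fingers": 0.3,"x": 0,"y": 0,"z": 0,"turn": 0}]}}

```text
time_s: 6.93
tcp_pos: [0.5235, 0.0185, 0.0329]
tool_rot: [0.067, 3.138, 0.026]
force: [-1.3, 0.5, 0.6]
width: 0.651
grip_force: 0.3
```

```bash
cat >> h.py <<'E'
C=np.array([.6762,.1592]); A=-.043
def incorner(p): 
    c,s=np.cos(A),np.sin(A); d=np.array(p[:2])-C; return np.round([c*d[0]+s*d[1],-s*d[0]+c*d[1]],4)
E
python3 - <<'E'
from h import *
p,R=tool(); print("tcp in corner",incorner(p))
v=look(); x,e=fit(CARTON,[(.59,.02,a) for a in(.3,0)],v); print(x,e,incorner(x),"ang",x[2]-A)
save("wrist","w3")
E
```

```text
t 6.93 tcp [0.5235 0.0185 0.0329] yaw 3.0989 w 0.65 tips 0.022 F [-1.3  0.5  0.6]
tcp in corner [-0.1465 -0.1471]
top rect [320. 193.   7.  36.] [array([ 0.619, -0.139,  0.026])]
scene rect [317. 220.  69.  64.] [array([ 0.622, -0.15 ,  0.026])]
[0.58912174 0.0089763  0.17896085] 1568.375 [-0.0805 -0.1538] ang 0.2219608457567947
```

View pics/w3.png

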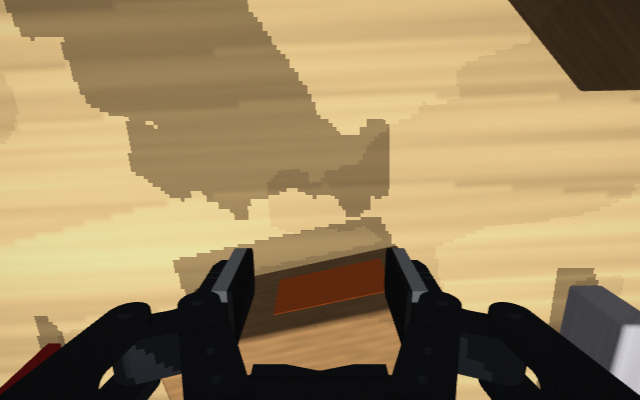

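The carton's orange-labelled side touches the +y finger (right in this view, at about (390,250)) and is turning as hoped. I'll keep pushing.

Call:
{"op": "drive_tool", "data": {"deltas": [{"fingers": 0.3,"x": -0.5,"y": 0,"z": 0,"turn": 0},{"fingers": 0.3,"x": -0.5,"y": 0,"z": 0,"turn": 0},{"fingers": 0.3,"x": -0.5,"y": 0,"z": 0,"turn": 0},{"fingers": 0.3,"x": -0.5,"y": 0,"z": 0,"turn": 0},{"fingers": 0.3,"x": -0.5,"y": 0,"z": 0,"turn": 0},{"fingers": 0.3,"x": -0.5,"y": 0,"z": 0,"turn": 0},{"fingers": 0.3,"x": -0.5,"y": 0,"z": 0,"turn": 0},{"fingers": 0.3,"x": 0,"y": 0,"z": 0,"turn": 0}]}}

```text
time_s: 7.95
tcp_pos: [0.5582, 0.0168, 0.0326]
tool_rot: [0.067, 3.138, 0.025]
force: [0.8, -0.0, -0.3]
width: 0.655
grip_force: 0.0
```

Call:
{"op": "drive_tool", "data": {"deltas": [{"fingers": 0.3,"x": -0.3,"y": 0,"z": 0,"turn": 0},{"fingers": 0.3,"x": -0.3,"y": 0,"z": 0,"turn": 0},{"fingers": 0.3,"x": 0,"y": 0,"z": 0,"turn": 0}]}}

```text
time_s: 8.2
tcp_pos: [0.5614, 0.0166, 0.0325]
tool_rot: [-0.067, -3.139, -0.025]
force: [-4.4, 0.1, 3.0]
width: 0.647
grip_force: 2.0
```

```bash
cat > l.py <<'E'
from h import *
p,R=tool(); print("tcp in corner",incorner(p))
v=look(("scene",)); x,e=fit(CARTON,[(.62,.02,a) for a in(.15,-.04)],v); print(x,e,incorner(x),"ang",x[2]-A)
E
python3 l.py
```

```text
t 8.2 tcp [0.5614 0.0166 0.0325] yaw 3.0987 w 0.65 tips 0.022 F [-4.4  0.1  3. ]
tcp in corner [-0.1086 -0.1474]
scene rect [302. 220.  64.  67.] [array([ 0.622, -0.147,  0.026])]
[ 0.61562423 -0.00311823 -0.0553757 ] 200.3125 [-0.0535 -0.1648] ang -0.012375702954591998
```

Call:
{"op": "drive_tool", "data": {"deltas": [{"fingers": 0.3,"x": -0.3,"y": 0,"z": 0,"turn": 0},{"fingers": 0.3,"x": -0.2,"y": 0,"z": 0,"turn": 0},{"fingers": 0.3,"x": 0,"y": 0,"z": 0,"turn": 0},{"fingers": 0.3,"x": 0,"y": 0,"z": 0,"turn": 0}]}}

```text
time_s: 8.68
tcp_pos: [0.5667, 0.0163, 0.0324]
tool_rot: [-0.067, -3.14, -0.025]
force: [-3.6, 0.2, 0.8]
width: 0.649
grip_force: 1.9
```

Call:
{"op": "drive_tool", "data": {"deltas": [{"fingers": 0.3,"x": -0.2,"y": 0,"z": 0,"turn": 0},{"fingers": 0.3,"x": -0.1,"y": 0,"z": 0,"turn": 0},{"fingers": 0.3,"x": 0,"y": 0,"z": 0,"turn": 0},{"fingers": 0.3,"x": 0,"y": 0,"z": 0,"turn": 0}]}}

```text
time_s: 9.02
tcp_pos: [0.5674, 0.0163, 0.0323]
tool_rot: [-0.067, -3.137, -0.025]
force: [-7.7, 0.4, 5.3]
width: 0.651
grip_force: 4.1
```

```bash
python3 l.py
```

```text
t 9.02 tcp [0.5674 0.0163 0.0323] yaw 3.099 w 0.65 tips 0.022 F [-7.7  0.4  5.3]
tcp in corner [-0.1025 -0.1475]
scene rect [303. 220.  64.  66.] [array([ 0.619, -0.15 ,  0.026])]
[ 0.62074815 -0.0024421  -0.09213796] 316.1875 [-0.0485 -0.1639] ang -0.04913795611722163
```

Call:
{"op": "drive_tool", "data": {"deltas": [{"fingers": 0.3,"x": -0.2,"y": 0,"z": 0,"turn": 0},{"fingers": 0.3,"x": -0.1,"y": 0,"z": 0,"turn": 0},{"fingers": 0.3,"x": 0,"y": 0,"z": 0,"turn": 0},{"fingers": 0.3,"x": 0,"y": 0,"z": 0,"turn": 0},{"fingers": 0.3,"x": 0,"y": 0,"z": 0,"turn": 0}]}}

```text
time_s: 9.58
tcp_pos: [0.5674, 0.0163, 0.0321]
tool_rot: [-0.067, -3.131, -0.025]
force: [-14.4, -0.2, 10.1]
width: 0.651
grip_force: 6.8
```

Call:
{"op": "drive_tool", "data": {"deltas": [{"fingers": 0.3,"x": 1,"y": 0,"z": 0,"turn": 0},{"fingers": 0.3,"x": 2,"y": 0,"z": 0,"turn": 0},{"fingers": 0,"x": 2,"y": 0,"z": -1,"turn": 0},{"fingers": -1,"x": 1,"y": -1,"z": -3,"turn": 0},{"fingers": -1,"x": 0,"y": -3,"z": -3,"turn": 0},{"fingers": -1,"x": 0,"y": -3,"z": -3,"turn": 0},{"fingers": -1,"x": 0,"y": -4,"z": 0,"turn": 0},{"fingers": -1,"x": 0,"y": -4,"z": 0,"turn": 0}]}}

```text
time_s: 10.25
tcp_pos: [0.5109, -0.1338, 0.1325]
tool_rot: [0.063, 3.131, 0.021]
force: [0.3, 0.1, 0.2]
width: 0.001
grip_force: 0.0
```

Call:
{"op": "drive_tool", "data": {"deltas": [{"fingers": -1,"x": 0,"y": -4,"z": 0,"turn": 0},{"fingers": -1,"x": 0,"y": -1,"z": 0,"turn": 0},{"fingers": -1,"x": 0,"y": 0,"z": 0,"turn": 0}]}}

```text
time_s: 10.5
tcp_pos: [0.5064, -0.1852, 0.1288]
tool_rot: [0.074, 3.136, 0.022]
force: [0.1, -0.8, 0.4]
width: 0.002
grip_force: 0.0
```

```bash
cat > l2.py <<'E'
from h import *
p,R=tool(); print("tcp in corner",incorner(p))
v=look(); save("top","t_%d"%(100*ctrl.get_obs()["time_s"]))
for w in(v[:1],v[1:]):
    x,e=fit(CARTON,[(.62,.02,a) for a in(.1,-.04)],w); print(x,e,incorner(x),"ang",x[2]-A)
im=imaging.read_camera("top"); cv2.imwrite("pics/c2.png",cv2.resize(im[110:260,190:400,::-1],None,fx=3.8,fy=3.8,interpolation=cv2.INTER_CUBIC))
E
python3 l2.py
```

```text
t 10.5 tcp [ 0.5064 -0.1852  0.1288] yaw 3.0944 w 0.0 tips 0.022 F [ 0.1 -0.8  0.4]
tcp in corner [-0.1548 -0.3514]
top rect [304. 186.  43.  42.] [array([ 0.627, -0.139,  0.026])]
scene rect [301. 220.  62.  59.] [array([ 0.617, -0.144,  0.026])]
[ 0.62548246  0.00173181 -0.04931921] 52.0625 [-0.0439 -0.1595] ang -0.006319213115365152
[ 0.62275723 -0.0036733  -0.06688516] 363.5625 [-0.0464 -0.165 ] ang -0.023885159707323328
```

View pics/c2.png

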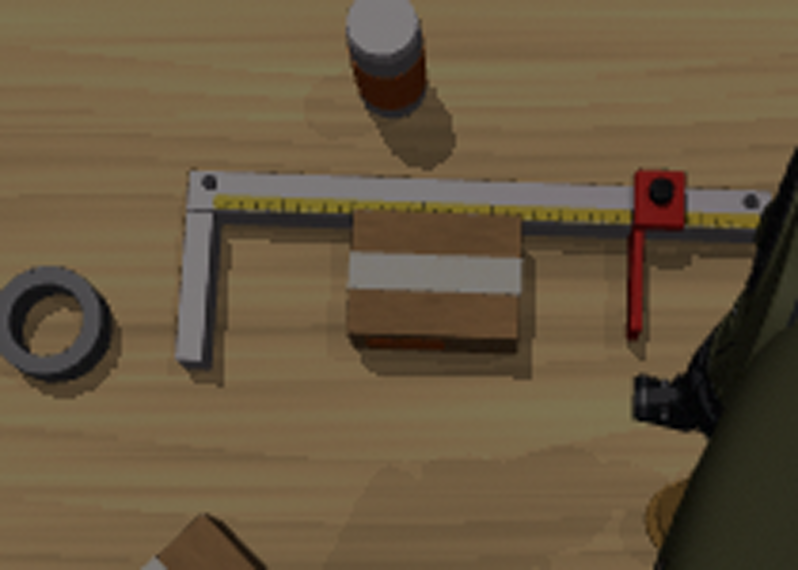

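The carton lies flush on the fence (top fit: centre x −44, y −160 mm, angle 0.006 rad). The blade face is at about −304 mm. Next I go behind the blade and push the gauge, which carries the carton into the end stop.

Call:
{"op": "drive_tool", "data": {"deltas": [{"fingers": -1,"x": -2,"y": 0.3,"z": 0,"turn": 0},{"fingers": -1,"x": -3,"y": 0.3,"z": 0,"turn": 0},{"fingers": -1,"x": -3,"y": 0,"z": 0,"turn": 0},{"fingers": -1,"x": -3,"y": 0,"z": 0,"turn": 0},{"fingers": -1,"x": 0,"y": 0,"z": 0,"turn": 0}]}}

```text
time_s: 11.32
tcp_pos: [0.6208, -0.1795, 0.1277]
tool_rot: [0.062, 3.135, 0.025]
force: [0.7, 0.2, -0.0]
width: 0.0
grip_force: 0.0
```

```bash
python3 - <<'E'
from h import *
p,R=tool(); print(incorner(p))
save("wrist","w4"); m=imaging.camera_model("wrist")
for d in landmark_of("wrist","gauge_blade")[:2]: q=ray("wrist",d["xy"],.026,m); print(np.round(d["xy"]),round(d["conf"],2),q.round(4),incorner(q))
E
```

```text
t 11.32 tcp [ 0.6208 -0.1795  0.1277] yaw 3.1019 w 0.0 tips 0.022 F [ 0.7  0.2 -0. ]
[-0.0408 -0.3408]
[372. 194.] 0.59 [ 0.6201 -0.1371  0.026 ] [-0.0434 -0.2985]
```

View pics/w4.png

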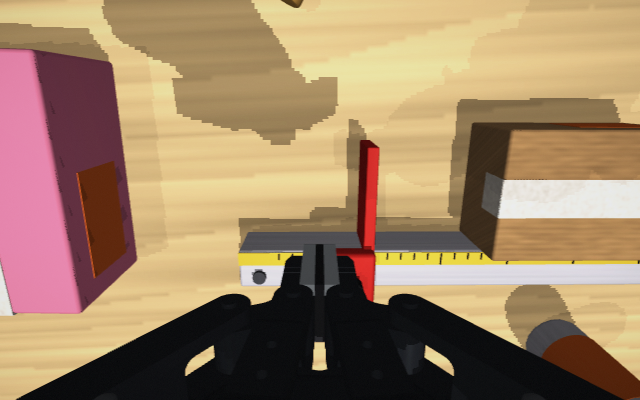

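The wrist view shows the closed fingers left of the blade (at (368,190)), between it and the pink carton. The way down is free.

Call:
{"op": "drive_tool", "data": {"deltas": [{"fingers": -1,"x": 0.4,"y": 0,"z": 2,"turn": 0},{"fingers": -1,"x": 0,"y": 0,"z": 3,"turn": 0},{"fingers": -1,"x": 0,"y": 0,"z": 3,"turn": 0},{"fingers": -1,"x": 0,"y": 0,"z": 1.4,"turn": 0},{"fingers": -1,"x": 0,"y": 0,"z": 0,"turn": 0}]}}

```text
time_s: 11.83
tcp_pos: [0.6056, -0.1768, 0.0303]
tool_rot: [-0.066, -3.132, -0.03]
force: [-0.5, 0.3, -0.4]
width: 0.002
grip_force: 0.0
```

```bash
python3 -c "
from h import *
p,R=tool(); print(incorner(p))"
```

```text
t 11.83 tcp [ 0.6056 -0.1768  0.0303] yaw 3.0994 w 0.0 tips 0.022 F [-0.5  0.3 -0.4]
[-0.0561 -0.3387]
```

Call:
{"op": "drive_tool", "data": {"deltas": [{"fingers": -1,"x": -0.3,"y": 0.6,"z": -0.2,"turn": 0},{"fingers": -1,"x": 0,"y": 0.6,"z": 0,"turn": 0},{"fingers": -1,"x": 0,"y": 0.6,"z": 0,"turn": 0},{"fingers": -1,"x": 0,"y": 0.8,"z": 0,"turn": 0},{"fingers": -1,"x": 0,"y": 0.8,"z": 0,"turn": 0},{"fingers": -1,"x": 0,"y": 0.8,"z": 0,"turn": 0},{"fingers": -1,"x": 0,"y": 0.8,"z": 0,"turn": 0},{"fingers": -1,"x": 0,"y": 0.8,"z": 0,"turn": 0}]}}

```text
time_s: 12.5
tcp_pos: [0.6162, -0.1195, 0.0374]
tool_rot: [0.066, 3.141, 0.026]
force: [-0.2, 0.5, -0.7]
width: 0.002
grip_force: 0.0
```

Call:
{"op": "drive_tool", "data": {"deltas": [{"fingers": -1,"x": 0,"y": 0.7,"z": 0,"turn": 0},{"fingers": -1,"x": 0,"y": 0.7,"z": 0,"turn": 0},{"fingers": -1,"x": 0,"y": 0.6,"z": 0,"turn": 0},{"fingers": -1,"x": 0,"y": 0.5,"z": 0,"turn": 0},{"fingers": -1,"x": 0,"y": 0.5,"z": 0,"turn": 0},{"fingers": -1,"x": 0,"y": 0.5,"z": 0,"turn": 0},{"fingers": -1,"x": 0,"y": 0.5,"z": 0,"turn": 0},{"fingers": -1,"x": 0,"y": 0.5,"z": 0,"turn": 0}]}}

```text
time_s: 13.17
tcp_pos: [0.6181, -0.0753, 0.0379]
tool_rot: [-0.067, -3.141, -0.026]
force: [0.1, -0.1, -0.4]
width: 0.003
grip_force: 0.0
```

```bash
python3 l.py
```

```text
t 13.17 tcp [ 0.6181 -0.0753  0.0379] yaw 3.099 w 0.0 tips 0.022 F [ 0.1 -0.1 -0.4]
tcp in corner [-0.048  -0.2368]
scene rect [301. 219.  65.  64.] [array([ 0.621, -0.141,  0.026])]
[ 0.62102915 -0.00331099 -0.11800983] 374.25 [-0.0481 -0.1647] ang -0.07500983133889287
```

```bash
python3 - <<'E'
from h import *
im=imaging.read_camera("scene"); print([(np.round(d["rect"]),round(d["conf"],2)) for d in cut_out("scene","gauge_blade")])
a=cv2.resize(im[120:300,200:400,::-1],None,fx=3,fy=3,interpolation=cv2.INTER_CUBIC); cv2.imwrite("pics/s3.png",a)
E
```

```text
[(array([252., 183.,  44.,  22.]), 0.74)]
```

View pics/s3.png

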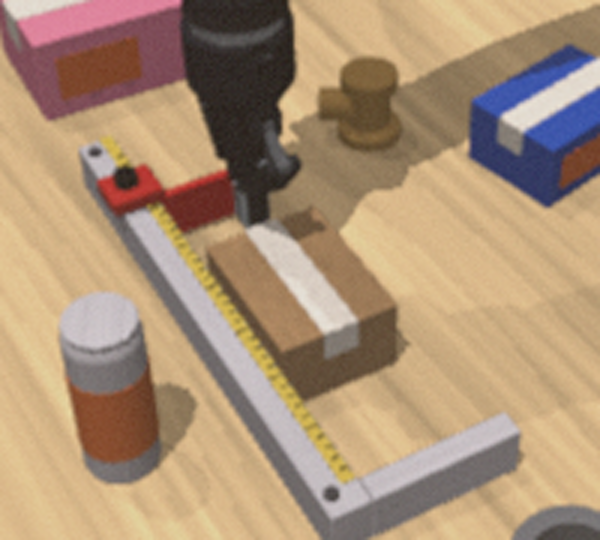

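```bash
python3 - <<'E'
from h import *
p,R=tool()
for z in(.0,.022): q=p+R[:,2]*z; print("tip/tcp in s3 crop",[(3*(u-o)) for u,o in zip(proj("scene",q),(200,120))])
for y in(-.30,-.29,-.20,-.25):
  for h in(.005,.047):
    c,s=np.cos(A),np.sin(A); print(y,h,"blade end/root crop",[np.round(3*(np.array(proj("scene",[C[0]+c*x-s*y,C[1]+s*x+c*y,h]))-[200,120])) for x in(-.077,0)])
for cam in("top","scene","wrist"):
    im=imaging.read_camera(cam); m=imaging.camera_model(cam)
    for d in landmark_of(cam,"gauge_blade")[:2]: q=ray(cam,d["xy"],.026,m); print(cam,np.round(d["xy"]),round(d["conf"],2),incorner(q))
    hsv=cv2.cvtColor(im,cv2.COLOR_RGB2HSV); red=((hsv[...,0]<4)|(hsv[...,0]>176))&(hsv[...,1]>190)&(hsv[...,2]>60)
    n,l,st,ce=cv2.connectedComponentsWithStats(red.astype(np.uint8)); print(cam,[(st[i].tolist(),ce[i].round().tolist()) for i in range(1,n) if st[i,4]>40])
E
```

```text
t 13.42 tcp [ 0.618  -0.0758  0.0379] yaw 3.0991 w 0.0 tips 0.022 F [-0.8  0.5 -0.4]
tip/tcp in s3 crop [np.float64(253.88902552588928), np.float64(232.78425188367254)]
tip/tcp in s3 crop [np.float64(255.7102407283836), np.float64(254.8151083518785)]
-0.3 0.005 blade end/root crop [array([254., 206.]), array([165., 238.])]
-0.3 0.047 blade end/root crop [array([251., 165.]), array([159., 197.])]
-0.29 0.005 blade end/root crop [array([259., 213.]), array([170., 246.])]
-0.29 0.047 blade end/root crop [array([256., 172.]), array([165., 205.])]
-0.2 0.005 blade end/root crop [array([313., 281.]), array([220., 318.])]
-0.2 0.047 blade end/root crop [array([312., 240.]), array([216., 276.])]
-0.25 0.005 blade end/root crop [array([283., 243.]), array([192., 277.])]
-0.25 0.047 blade end/root crop [array([280., 201.]), array([187., 235.])]
top [205. 199.] 0.44 [-0.096   0.1092]
top []
scene [267. 188.] 0.76 [-0.0327 -0.2985]
scene []
wrist [195. 252.] 0.82 [-0.0417 -0.2996]
wrist [([154, 175, 58, 146, 5921], [183.0, 245.0]), ([111, 340, 21, 11, 72], [121.0, 343.0]), ([185, 360, 8, 16, 74], [189.0, 368.0])]
```

```bash
python3 - <<'E'
from h import *
p,R=tool(); m=imaging.camera_model("wrist"); print("cam in tool",R.T@(-np.array(m["R"]).T@m["t"]-p))
for d in(-.02,-.01,0,.01,.022,.03):
    print(d,[np.round(proj(0,p+R@np.array([x,y,d]),m)) for x,y in((.011,0),(-.011,0),(.011,.01))])
im=cv2.imread("pics/w4.png"); print(im[225:300:5,305].tolist(), im[225:300:5,330].tolist())
E
```

```text
t 13.72 tcp [ 0.618  -0.0759  0.0379] yaw 3.0988 w -0.0 tips 0.022 F [ 0.4  1.3 -0.1]
cam in tool [ 0.06962057  0.00062755 -0.15669976]
-0.02 [array([317., 245.]), array([318., 292.]), array([342., 245.])]
-0.01 [array([318., 236.]), array([318., 281.]), array([340., 236.])]
0 [array([318., 228.]), array([318., 271.]), array([339., 228.])]
0.01 [array([318., 221.]), array([318., 261.]), array([338., 220.])]
0.022 [array([318., 213.]), array([318., 252.]), array([337., 213.])]
0.03 [array([318., 208.]), array([318., 246.]), array([336., 208.])]
[[78, 115, 138], [75, 110, 133], [82, 78, 80], [81, 78, 79], [73, 70, 68], [71, 69, 67], [71, 70, 66], [72, 69, 67], [71, 69, 67], [72, 69, 67], [72, 69, 67], [71, 69, 67], [97, 93, 90], [14, 13, 12], [15, 13, 13]] [[84, 125, 148], [75, 110, 134], [85, 81, 82], [83, 78, 80], [73, 71, 68], [72, 69, 67], [71, 69, 67], [70, 69, 66], [71, 69, 67], [71, 69, 67], [72, 71, 68], [71, 70, 67], [113, 110, 106], [14, 13, 11], [16, 13, 12]]
```

The fingers passed over the blade: in the wrist view the shut tips appear near row 235, about 30 mm shorter than tips_ahead says, so they really end around z 47 mm. I'll go back behind the blade and descend lower in small force-checked steps.

Call:
{"op": "drive_tool", "data": {"deltas": [{"fingers": -1,"x": 0,"y": -0.5,"z": -2,"turn": 0},{"fingers": -1,"x": 0,"y": -1,"z": -3,"turn": 0},{"fingers": -1,"x": 0,"y": -3,"z": -1,"turn": 0},{"fingers": -1,"x": 0,"y": -3,"z": 0,"turn": 0},{"fingers": -1,"x": 0,"y": -3,"z": 0,"turn": 0},{"fingers": -1,"x": 0,"y": 0,"z": 0,"turn": 0},{"fingers": -1,"x": 0,"y": 0,"z": 0,"turn": 0}]}}

```text
time_s: 14.3
tcp_pos: [0.6133, -0.1832, 0.0961]
tool_rot: [0.071, 3.141, 0.026]
force: [0.5, 0.2, -1.4]
width: -0.005
grip_force: 0.0
```

Call:
{"op": "drive_tool", "data": {"deltas": [{"fingers": -1,"x": 0,"y": 0,"z": 2,"turn": 0},{"fingers": -1,"x": 0,"y": 0,"z": 2,"turn": 0},{"fingers": -1,"x": 0,"y": 0,"z": 1.5,"turn": 0},{"fingers": -1,"x": 0,"y": 0,"z": 0.5,"turn": 0},{"fingers": -1,"x": 0,"y": 0,"z": 0,"turn": 0},{"fingers": -1,"x": 0,"y": 0,"z": 0,"turn": 0}]}}

```text
time_s: 14.8
tcp_pos: [0.6136, -0.1798, 0.0363]
tool_rot: [-0.065, -3.14, -0.026]
force: [0.1, -0.9, 0.6]
width: -0.0
grip_force: 0.0
```

Call:
{"op": "drive_tool", "data": {"deltas": [{"fingers": -1,"x": 0,"y": 0,"z": 0.4,"turn": 0},{"fingers": -1,"x": 0,"y": 0,"z": 0.4,"turn": 0},{"fingers": -1,"x": 0,"y": 0,"z": 0,"turn": 0},{"fingers": -1,"x": 0,"y": 0,"z": 0,"turn": 0}]}}

```text
time_s: 15.13
tcp_pos: [0.6136, -0.1804, 0.0283]
tool_rot: [0.067, 3.141, 0.026]
force: [-0.5, 0.4, -0.9]
width: 0.002
grip_force: 0.0
```

```bash
python3 - <<'E'
from h import *
p,R=tool(); print(incorner(p))
imaging.read_camera("wrist"); m=imaging.camera_model("wrist")
for d in landmark_of("wrist","gauge_blade")[:2]: q=ray("wrist",d["xy"],.026,m); print(np.round(d["xy"]),round(d["conf"],2),incorner(q))
E
```

```text
t 15.13 tcp [ 0.6136 -0.1804  0.0283] yaw 3.0992 w 0.0 tips 0.022 F [-0.5  0.4 -0.9]
[-0.0479 -0.342 ]
[406. 262.] 0.9 [-0.0398 -0.2988]
```

Call:
{"op": "drive_tool", "data": {"deltas": [{"fingers": -1,"x": 0,"y": 0,"z": 0.3,"turn": 0},{"fingers": -1,"x": 0,"y": 0,"z": 0.3,"turn": 0},{"fingers": -1,"x": 0,"y": 0,"z": 0,"turn": 0},{"fingers": -1,"x": 0,"y": 0,"z": 0,"turn": 0}]}}

```text
time_s: 15.57
tcp_pos: [0.6132, -0.1802, 0.0218]
tool_rot: [-0.067, -3.14, -0.026]
force: [0.2, -0.7, -0.1]
width: -0.001
grip_force: 0.0
```

Call:
{"op": "drive_tool", "data": {"deltas": [{"fingers": -1,"x": 0,"y": 0,"z": 0.2,"turn": 0},{"fingers": -1,"x": 0,"y": 0,"z": 0,"turn": 0},{"fingers": -1,"x": 0,"y": 0,"z": 0,"turn": 0}]}}

```text
time_s: 15.82
tcp_pos: [0.6135, -0.1803, 0.02]
tool_rot: [-0.067, -3.14, -0.026]
force: [0.8, -0.0, 0.1]
width: 0.001
grip_force: 0.0
```

No bench contact at TCP z 20 mm confirms the tips stand higher than stated. Pushing now, then checking the gauge.

Call:
{"op": "drive_tool", "data": {"deltas": [{"fingers": -1,"x": 0,"y": 0.5,"z": 0,"turn": 0},{"fingers": -1,"x": 0,"y": 0.5,"z": 0,"turn": 0},{"fingers": -1,"x": 0,"y": 0.5,"z": 0,"turn": 0},{"fingers": -1,"x": 0,"y": 0.5,"z": 0,"turn": 0},{"fingers": -1,"x": 0,"y": 0.5,"z": 0,"turn": 0},{"fingers": -1,"x": 0,"y": 0.5,"z": 0,"turn": 0},{"fingers": -1,"x": 0,"y": 0.5,"z": 0,"turn": 0},{"fingers": -1,"x": 0,"y": 0.5,"z": 0,"turn": 0}]}}

```text
time_s: 16.48
tcp_pos: [0.6152, -0.1401, 0.0207]
tool_rot: [-0.067, -3.141, -0.025]
force: [0.6, -1.8, -2.3]
width: -0.002
grip_force: 1.1
```

```bash
cat > g.py <<'E'
from h import *
p,R=tool(); print(incorner(p))
for c in("wrist","scene"):
    imaging.read_camera(c); m=imaging.camera_model(c)
    for d in landmark_of(c,"gauge_blade")[:1]: q=ray(c,d["xy"],.026,m); print(c,np.round(d["xy"]),round(d["conf"],2),incorner(q))
E
python3 g.py
```

```text
t 16.48 tcp [ 0.6152 -0.1401  0.0207] yaw 3.0991 w -0.0 tips 0.022 F [ 0.6 -1.8 -2.3]
[-0.048  -0.3016]
wrist [366. 267.] 0.95 [-0.0415 -0.278 ]
scene [270. 191.] 0.73 [-0.0356 -0.2874]
```

Gauge moves with the fingers (face ≈ TCP + 24 mm). Continuing.

Call:
{"op": "drive_tool", "data": {"deltas": [{"fingers": -1,"x": 0,"y": 0.7,"z": 0,"turn": 0},{"fingers": -1,"x": 0,"y": 0.7,"z": 0,"turn": 0},{"fingers": -1,"x": 0,"y": 0.7,"z": 0,"turn": 0},{"fingers": -1,"x": 0,"y": 0.7,"z": 0,"turn": 0},{"fingers": -1,"x": 0,"y": 0.7,"z": 0,"turn": 0},{"fingers": -1,"x": 0,"y": 0.6,"z": 0,"turn": 0},{"fingers": -1,"x": 0,"y": 0.5,"z": 0,"turn": 0},{"fingers": -1,"x": 0,"y": 0.5,"z": 0,"turn": 0}]}}

```text
time_s: 17.35
tcp_pos: [0.6173, -0.0887, 0.0216]
tool_rot: [-0.066, -3.14, -0.026]
force: [-0.1, -2.3, -1.0]
width: -0.002
grip_force: 1.1
```

Call:
{"op": "drive_tool", "data": {"deltas": [{"fingers": -1,"x": 0,"y": 0.5,"z": 0,"turn": 0},{"fingers": -1,"x": 0,"y": 0.5,"z": 0,"turn": 0},{"fingers": -1,"x": 0,"y": 0.5,"z": 0,"turn": 0},{"fingers": -1,"x": 0,"y": 0.5,"z": 0,"turn": 0},{"fingers": -1,"x": 0,"y": 0.5,"z": 0,"turn": 0},{"fingers": -1,"x": 0,"y": 0.5,"z": 0,"turn": 0},{"fingers": -1,"x": 0,"y": 0.5,"z": 0,"turn": 0},{"fingers": -1,"x": 0,"y": 0.5,"z": 0,"turn": 0}]}}

```text
time_s: 18.02
tcp_pos: [0.6189, -0.0503, 0.022]
tool_rot: [-0.068, -3.14, -0.022]
force: [0.9, -5.5, -4.1]
width: -0.002
grip_force: 2.6
```

```bash
python3 g.py; python3 l.py
```

```text
t 18.02 tcp [ 0.6189 -0.0503  0.022 ] yaw 3.0983 w -0.0 tips 0.022 F [ 0.9 -5.5 -4.1]
[-0.0483 -0.2118]
wrist [363. 264.] 0.77 [-0.0428 -0.1895]
t 18.22 tcp [ 0.619  -0.049   0.0224] yaw 3.0994 w -0.0 tips 0.022 F [-0.8 -1.1 -1.1]
tcp in corner [-0.0482 -0.2105]
scene rect [307. 228.  64.  64.] []
[ 0.62390046  0.02922883 -0.07981029] 397.125 [-0.0467 -0.1321] ang -0.03681028939360205
```

Call:
{"op": "drive_tool", "data": {"deltas": [{"fingers": -1,"x": 0,"y": 0.5,"z": 0.1,"turn": 0},{"fingers": -1,"x": 0,"y": 0.5,"z": 0.1,"turn": 0},{"fingers": -1,"x": 0,"y": 0.5,"z": 0,"turn": 0},{"fingers": -1,"x": 0,"y": 0.5,"z": 0,"turn": 0},{"fingers": -1,"x": 0,"y": 0.5,"z": 0,"turn": 0},{"fingers": -1,"x": 0,"y": 0.5,"z": 0,"turn": 0},{"fingers": -1,"x": 0,"y": 0.5,"z": 0,"turn": 0},{"fingers": -1,"x": 0,"y": 0.5,"z": 0,"turn": 0}]}}

```text
time_s: 19.03
tcp_pos: [0.6211, -0.0107, 0.0217]
tool_rot: [0.068, 3.14, 0.022]
force: [-0.3, -4.9, 2.2]
width: 0.002
grip_force: 2.7
```

Call:
{"op": "drive_tool", "data": {"deltas": [{"fingers": -1,"x": 0,"y": 0.5,"z": 0,"turn": 0},{"fingers": -1,"x": 0,"y": 0.5,"z": 0,"turn": 0},{"fingers": -1,"x": 0,"y": 0.5,"z": 0,"turn": 0},{"fingers": -1,"x": 0,"y": 0.4,"z": 0,"turn": 0},{"fingers": -1,"x": 0,"y": 0.2,"z": 0,"turn": 0},{"fingers": -1,"x": 0,"y": 0,"z": 0,"turn": 0},{"fingers": -1,"x": 0,"y": 0,"z": 0,"turn": 0}]}}

```text
time_s: 19.62
tcp_pos: [0.6221, 0.0115, 0.0217]
tool_rot: [0.067, 3.14, 0.026]
force: [0.5, -3.8, 2.5]
width: -0.004
grip_force: 1.9
```

```bash
python3 g.py; python3 l.py
```

```text
t 19.62 tcp [0.6221 0.0115 0.0217] yaw 3.0991 w -0.0 tips 0.022 F [ 0.5 -3.8  2.5]
[-0.0477 -0.1499]
wrist [365. 266.] 0.75 [-0.0413 -0.1279]
t 19.82 tcp [0.622  0.0115 0.0216] yaw 3.099 w 0.0 tips 0.022 F [ 1.3 -4.3  3.2]
tcp in corner [-0.0478 -0.1499]
scene rect [323. 244.  65.  64.] []
[ 0.61586729  0.07559176 -0.06015998] 569.0625 [-0.0567 -0.0861] ang -0.017159981171013902
```

Call:
{"op": "drive_tool", "data": {"deltas": [{"fingers": -1,"x": 0,"y": 0.2,"z": 0,"turn": 0},{"fingers": -1,"x": 0,"y": 0.2,"z": 0,"turn": 0},{"fingers": -1,"x": 0,"y": 0.2,"z": 0,"turn": 0},{"fingers": -1,"x": 0,"y": 0,"z": 0,"turn": 0},{"fingers": -1,"x": 0,"y": 0,"z": 0,"turn": 0}]}}

```text
time_s: 20.38
tcp_pos: [0.6223, 0.017, 0.0216]
tool_rot: [0.067, 3.14, 0.024]
force: [0.5, -4.8, 2.6]
width: 0.002
grip_force: 2.5
```

Call:
{"op": "drive_tool", "data": {"deltas": [{"fingers": -1,"x": 0,"y": 0.2,"z": 0,"turn": 0},{"fingers": -1,"x": 0,"y": 0.1,"z": 0,"turn": 0},{"fingers": -1,"x": 0,"y": 0,"z": 0,"turn": 0},{"fingers": -1,"x": 0,"y": 0,"z": 0,"turn": 0}]}}

```text
time_s: 20.72
tcp_pos: [0.6224, 0.0199, 0.0216]
tool_rot: [0.067, 3.14, 0.024]
force: [1.1, -4.6, 1.8]
width: 0.003
grip_force: 2.6
```

Call:
{"op": "drive_tool", "data": {"deltas": [{"fingers": -1,"x": 0,"y": 0.2,"z": 0,"turn": 0},{"fingers": -1,"x": 0,"y": 0.2,"z": 0,"turn": 0},{"fingers": -1,"x": 0,"y": 0,"z": 0,"turn": 0},{"fingers": -1,"x": 0,"y": 0,"z": 0,"turn": 0}]}}

```text
time_s: 21.05
tcp_pos: [0.6224, 0.0215, 0.0217]
tool_rot: [0.069, 3.14, 0.017]
force: [-0.5, -11.3, 2.8]
width: -0.001
grip_force: 5.5
```

Call:
{"op": "drive_tool", "data": {"deltas": [{"fingers": -1,"x": 0,"y": 0.2,"z": 0,"turn": 0},{"fingers": -1,"x": 0,"y": 0,"z": 0,"turn": 0},{"fingers": -1,"x": 0,"y": 0,"z": 0,"turn": 0}]}}

```text
time_s: 21.3
tcp_pos: [0.6224, 0.0216, 0.0217]
tool_rot: [0.071, 3.141, 0.011]
force: [-0.1, -15.5, 3.1]
width: 0.0
grip_force: 7.7
```

The force rose to 15 N with no further travel, so the carton is on the end stop. I'll back off, lift and look.

Call:
{"op": "drive_tool", "data": {"deltas": [{"fingers": -1,"x": 0,"y": -1,"z": 0,"turn": 0},{"fingers": -1,"x": 0,"y": -2,"z": 0,"turn": 0},{"fingers": -1,"x": 0,"y": -1,"z": -2,"turn": 0},{"fingers": -1,"x": 0,"y": 0,"z": -4,"turn": 0},{"fingers": -1,"x": 1,"y": -2,"z": -4,"turn": 0},{"fingers": -1,"x": 2,"y": -3.5,"z": 0,"turn": 0},{"fingers": -1,"x": 2,"y": -3.5,"z": 0,"turn": 0},{"fingers": -1,"x": 2,"y": -3.5,"z": 0,"turn": 0}]}}

```text
time_s: 21.97
tcp_pos: [0.5462, -0.1346, 0.1159]
tool_rot: [0.063, 3.139, 0.03]
force: [0.1, -0.5, -0.4]
width: -0.004
grip_force: 0.0
```

Call:
{"op": "drive_tool", "data": {"deltas": [{"fingers": -1,"x": 2,"y": -3.5,"z": 0,"turn": 0},{"fingers": -1,"x": 2,"y": -3.5,"z": 0,"turn": 0},{"fingers": -1,"x": 0,"y": 0,"z": 0,"turn": 0}]}}

```text
time_s: 22.22
tcp_pos: [0.4992, -0.2069, 0.1136]
tool_rot: [-0.077, -3.137, -0.027]
force: [-0.3, 0.8, -0.5]
width: -0.002
grip_force: 0.0
```

```bash
sed -i 's/\.62,\.02,a/.63,.10,a/; s/proj(c,\[.58,.02,.03\])/proj(c,[.63,.10,.03])/' l2.py h.py; sed -i 's/c2.png/c3.png/' l2.py; python3 l2.py; python3 g.py
```

```text
t 22.22 tcp [ 0.4992 -0.2069  0.1136] yaw 3.0927 w -0.0 tips 0.022 F [-0.3  0.8 -0.5]
tcp in corner [-0.1611 -0.3734]
top rect [266. 184.  44.  44.] [array([0.626, 0.046, 0.026])]
scene rect [325. 247.  66.  57.] []
[ 0.62944678  0.10469166 -0.04544759] 64.6875 [-0.0444 -0.0565] ang -0.002447585271719732
[ 0.61411736  0.07518613 -0.08725018] 827.4375 [-0.0584 -0.0866] ang -0.04425018239030773
t 22.62 tcp [ 0.5043 -0.202   0.114 ] yaw 3.1015 w 0.0 tips 0.022 F [-0.1  0.1  0.6]
[-0.1563 -0.3683]
wrist [625. 334.] 0.89 [-0.0413 -0.1187]
scene [321. 292.] 0.26 [0.006  0.0193]
```

View pics/c3.png

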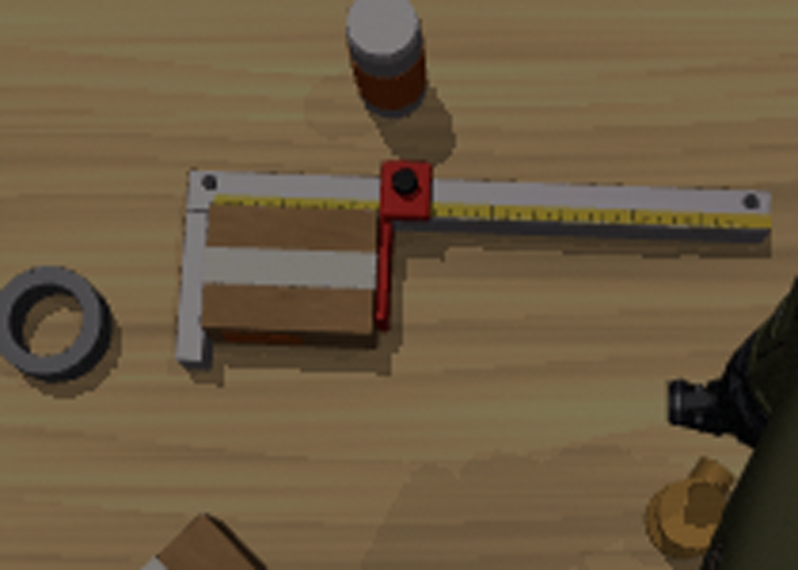

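The picture shows the carton in the corner, flush on the fence (row ~208) and the end stop (col ~205), with the red blade (385,275) against its free end and the bystanders in place. The top-camera fit puts it at x −44, y −57 mm, with the angle within 0.003 rad. The scene-camera fit was poor and I discounted it. Handing in.

```bash
python3 -c "
from h import *
print(ticket.hand_in())"
```

```text
the job is handed in; nothing more can be done
None
```

I pushed the carton into the corner of the measuring stop, closed the gauge on its free end and handed the job in; no verdict came back, but the last top picture showed the carton flush on both faces and the spray can, tape roll and tee in place.

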